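Fit the long control module into the free dock slot

ROBOT

A 6-joint arm with a two-finger parallel gripper is mounted at the origin on the work surface. World frame = base frame: x ahead of the robot, y to its left, z up, the work surface at z = 0. Lengths are in mm, angles in degrees, forces in N, time in s.
With the tool pointing down it reaches from about 300 to 850 mm from the base axis. Payload 4.2 kg.
Tool frame: the origin (TCP) lies at the centre of the arm's flange, where the gripper is bolted on; the fingertips stand 191 mm ahead of it and the grasp point (between the pads) lies 172 mm ahead of it; z points along the fingers, y is the direction in which the jaws open and shut (so a half turn about z gives the same grasp; the last joint's range is limited). The gripper opens to 91 mm and grips with 3 to 60 N. Pads are 32 mm wide; open, the fingers measure 118 mm over their backs; the gripper's body (76 mm by 178 mm) begins 60 mm behind the grasp point.
Start: joints at [64.515, 18.312, 89.639, -0, 72.044, -1.146], TCP at [236.976, 523.894, 404.776] pointing down, gripper open.
Joint ranges: [-177.97, 177.97], [-48.28, 115.42], [12.27, 149.76], [-77.06, 257.06], [2.81, 150.46], [-146.56, 146.56]. Speed limits (degrees/s): [147.25, 147.25, 180, 180, 180, 180].

INTERFACE

Orientations are given as [roll, pitch, yaw] about the fixed x, y, z axes, in that order (R = Rz(yaw) Ry(pitch) Rx(roll)).
In Python, from workcell import status, vision, ticket gives the robot as it stands.
- The arm moves only by the shell command python3 -m jog 'ROWS' [FORCE]. ROWS is JSON, a list of rows, each a list of 7 numbers: the finger opening in m, from 0 to 0.0912, then the shift along the tool's x, y, z in m, then the turn, a rotation vector about the tool's x, y, z in rad. A call has 1 to 12 rows; each row shifts and turns the commanded pose from where the row before left it, along the tool's axes as they then stand; what a row does not reach is not made up. A row lasts 1/8 s, in which the tool goes at most 62.5 mm and 10.7 degrees, less where a joint would pass 70% of its speed; a pose out of reach is approached as far as the arm can. A call with a gripper value outside its range is refused whole. The fingers move at their own pace and stop on an object; FORCE is the grip in N (left out, the last holds). Time passes only in rows, so rows that do not move let the fingers close. It gives the time, the measured TCP pose, the force and the opening at its end, in the units of the state.
- status.state(): the state, without advancing time (a new reading comes with each control period).
- vision.grab_frame(name): name is "scene" or "side" or "wrist"; returns a dict with "color" (420x560x3 uint8, blue, green, red), "depth" (420x560 float32, mm along the optical axis (not along the pixel's ray), 0 where there is no reading), "fov_y" (degrees; the focal length in pixels is half the picture's height over the tangent of half this angle, whatever the lens; pixels are square), "cx", "cy" (the principal point, pixels), "pose" (4x4, takes a point from camera to world coordinates). Camera axes: x right, y down, z forward; pixel columns grow to the right and rows downward; lengths in mm; the calibration is good to about 2 mm. The wrist camera is an equidistant fisheye: a pixel r from the principal point sees the ray r / f radians off the axis. A picture is of the moment at which its call begins.
- ticket.job_done(): hands the job in, once; it reports no verdict.
Trained networks look in the newest picture that a camera, given by its name, has taken for a name from the list of things; names that differ only in an ending like _2 or _b are one class to them, and where a whole thing is asked for, a point or a joint stands for the part that bears it (a point fixed in the world has none). Each returns a list of dicts, best first, with "p" (0 to 1); they miss things now and then, are a little off and sometimes report something else, mostly with a low value. They report only what shows in the picture. A call takes as long as a camera call. They do not tell look-alikes from the thing itself.
- vision.find_in(camera, label): "location" ([x, y, z] in mm, in world coordinates, good to about 4 mm: the middle of the surface that is visible of it).
- vision.silhouettes(camera, label): "pixels" (420x560 bool, what is visible of it).
The state is a dict: "time_s": time; "qpos": joint angles; "qvel": joint speeds; "effort": joint torques, N m; "ee_pos": TCP position; "ee_rot": TCP orientation; "force": force on the tool from outside, world axes, zero at the start; "torque": the same for the moment, N m; "gripper_width": finger opening in mm.
Only numpy, scipy, OpenCV 4.12 (cv2) and the standard library are available. Lean on these libraries where they do the work, as an engineer would, in place of code of your own. Each camera call takes 0.05 s, during which the arm holds its last target.

TASK

Take the longer of the two upright control modules out of the parking stand and slide it down into the one empty slot of the bench dock, lowering it by hand until it is fully home and upright before you let go. Leave the shorter module standing where it is.

Things in the scene. Friction and masses are not known exactly. Their poses are not given: they have to be found in the camera images.
- long_module_center (a point): Centre of the module to fit: white upright slab 110 mm long (x), 18 thick (y), 80 high, plus a black grip fin on the middle of its top edge, 50 long (x), 12 thick (y), 45 high. Overall 125 mm high: this point is 62.5 mm above its underside, the slab's top 17.5 and the fin's top 62.5 mm above this point. z up. Either way round is right. Loose, 0.2 to 0.42 kg.
- short_module_center (a point): Centre of the short module, to be left standing: same thickness, height (125 mm overall, centre 62.5 mm up), materials and grip fin as the long one, but its white slab is only 66 mm long (x). It stands in the stand's other slot.
- slot_seat (a point): Middle of the plate at the bottom of the dock's one empty slot, 16 mm above the table; the module's underside rests on it when home. x along the slot, y across, z up. Slot 24 mm wide, 122 long; walls rise 49 mm above this point, the top 10 sloped 45 degrees as lead-in. Fixed white dock, 150 x 156 mm, three slots 44 mm apart; the other two hold grey blanks, tops 54 mm above this point.
- stand: Fixed parking stand of the two modules, origin under its centre on the table: metal base 150 x 180 x 12 mm, two slots along x, 100 mm apart along y (at y = +50 and -50 mm; which module is in which varies), 24 mm wide between grey guides that reach 46 mm above the table. Lift a module straight up 40 mm to clear them, 130 mm to pass over its neighbour.
Mind the look-alikes: they are no part of the job. Leave any purple look-alike of the part that bears long_module_center alone.

How it is judged:
By the outcome, as a careful person would: the job done as asked, in the order asked, and still so for the second after the job is handed in, with the robot touching nothing.
It also fails if it takes over 45 s, if anything falls off the work surface, if the arm or the gripper's body presses on something with over 40 N, if the wrist force passes 120 N, or if a joint passes its speed limit or range.

## Working session

There is one attempt and no reset: what is moved stays moved. The work goes in short steps, Python scripts to look and compute and a shell command to move; the robot and the scene stay as the last step left them, time stands still between calls to the robot, and variables do not carry over. Pictures are saved under pics/ and viewed, and the job is handed in when it is done.

```bash
mkdir -p pics; ls
cat > h.py <<'E'
import numpy as np, cv2
from workcell import status, vision, ticket
def pts(f):
    d=f["depth"];h,w=d.shape;fo=h/2/np.tan(np.radians(f["fov_y"]/2))
    v,u=np.mgrid[0:h,0:w].astype(float)
    x=(u-f["cx"])/fo;y=(v-f["cy"])/fo
    c=np.stack([x*d,y*d,d],-1)
    p=c@f["pose"][:3,:3].T+f["pose"][:3,3]
    p[d==0]=np.nan
    return p
E
python3 - <<'E'
from h import *
s=status.state();print({k:np.round(v,2) for k,v in s.items()})
for n in ("scene","side","wrist"):
    f=vision.grab_frame(n);cv2.imwrite(f"pics/{n}0.png",f["color"]);np.save(f"/tmp/{n}0.npy",f,allow_pickle=True)
    for l in ("long_module_center","short_module_center","slot_seat","stand"):
        print(n,l,[(np.round(o["location"]),round(o["p"],2)) for o in vision.find_in(n,l)])
E
```

```text
pics
{'time_s': np.float64(0.0), 'qpos': array([64.51, 18.35, 89.71, -0.  , 72.04, -1.14]), 'qvel': array([ 0.03,  0.02,  0.07,  0.02, -0.06, -0.08]), 'effort': array([  0.  , -41.25, -23.2 ,   0.07,   0.05,  -0.  ]), 'ee_pos': array([236.92, 523.73, 403.93]), 'ee_rot': array([-179.9 ,   -0.  ,  155.66]), 'force': array([-0.08,  0.01,  0.03]), 'torque': array([-0.02, -0.05,  0.03]), 'gripper_width': np.float64(91.18)}
scene long_module_center [(array([ 351., -111.,   67.]), 0.91), (array([ 552., -129.,   88.]), 0.82), (array([ 751., -172.,   69.]), 0.63), (array([ 660., -371.,   65.]), 0.58)]
scene short_module_center []
scene slot_seat [(array([572., 223.,  14.]), 0.88)]
scene stand [(array([ 558., -170.,   28.]), 0.94)]
side long_module_center [(array([ 632., -384.,   70.]), 0.96), (array([ 732., -188.,   64.]), 0.65), (array([ 536., -141.,   83.]), 0.63), (array([ 332., -135.,   62.]), 0.58)]
side short_module_center []
side slot_seat [(array([ 493., -229.,   24.]), 0.53)]
side stand [(array([ 491., -226.,   23.]), 0.92)]
wrist long_module_center [(array([ 354., -114.,   98.]), 0.54)]
wrist short_module_center []
wrist slot_seat []
wrist stand []
```

View pics/scene0.png

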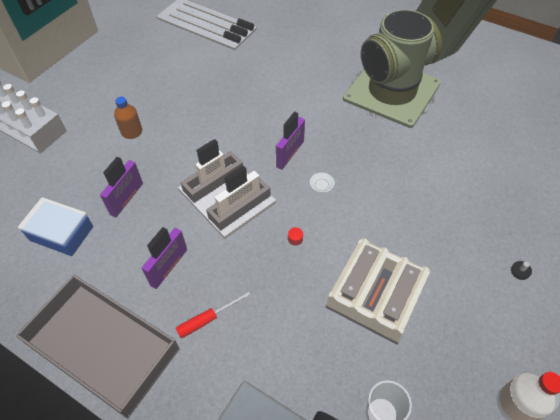

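View pics/side0.png

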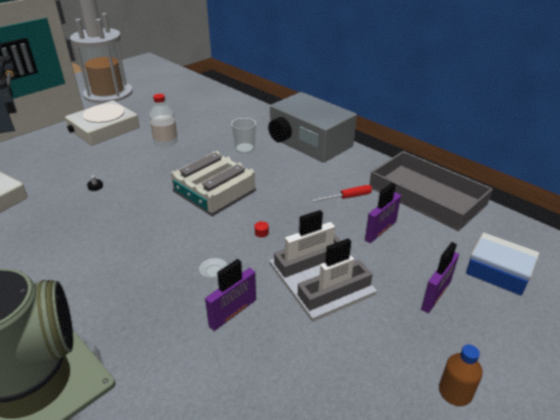

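View pics/wrist0.png

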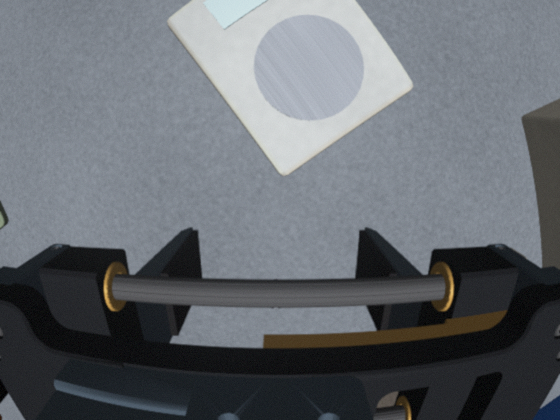

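The scene picture shows two white modules in the stand: the longer near (238,190) and the shorter near (208,162). Three purple look-alikes stand at (122,187), (165,255) and (290,140), and the dock is at (379,285) with its middle slot empty. The white one at (238,190) fits "longer". The side and scene readings differ by about 20 mm, so I'll check that while confirming with a crop.

Run:
```python
from h import *
out=[]
for n,(r0,r1,c0,c1) in (("scene",(130,240,170,290)),("side",(200,320,260,390))):
    f=np.load(f"/tmp/{n}0.npy",allow_pickle=True).item()
    P=pts(f); d=f["depth"]
    print(n,np.round(f["pose"],3).tolist(),f["fov_y"],f["cx"],f["cy"])
    c=f["color"].astype(int)
    # table plane
    m=(np.abs(P[...,2])<15)&(P[...,0]>300)&(P[...,0]<900)&(np.abs(P[...,1])<450)
    q=P[m];A=np.c_[q[:,0],q[:,1],np.ones(len(q))]
    for _ in range(5):
        k=np.linalg.lstsq(A,q[:,2],rcond=None)[0];r=np.abs(A@k-q[:,2]);A=A[r<4];q=q[r<4]
    print("table",k,len(q))
    crop=f["color"][r0:r1,c0:c1];out.append(cv2.resize(crop,(390,360),interpolation=cv2.INTER_CUBIC))
    # purple & white & black
    bl=(c.max(-1)<60)&(P[...,2]>60)&(P[...,2]<140)&(P[...,0]>250)&(P[...,0]<850)
    nn,lab,st,ce=cv2.connectedComponentsWithStats(bl.astype(np.uint8))
    for i in range(1,nn):
        if st[i,4]>40:
            q=P[lab==i];print("black",ce[i].round(),st[i,4],np.nanmedian(q,0).round(1),np.nanpercentile(q[:,2],[2,98]).round(1))
cv2.imwrite("pics/crop1.png",np.hstack(out))
```

```text
scene [[-0.523, 0.701, -0.485, 1045.089], [0.852, 0.428, -0.302, 288.081], [-0.004, -0.571, -0.821, 942.183], [0.0, 0.0, 0.0, 1.0]] 45.906381592719896 280.5779342744193 206.56871116474818
table [ 3.67953393e-04 -2.57113524e-04  2.63092950e-01] 73371
black [290. 127.] 131 [ 351.8 -116.6  105.4] [ 88.  124.7]
black [208. 153.] 230 [ 520.  -225.7  118. ] [ 97.5 135.8]
black [115. 172.] 246 [ 661.1 -371.9  106.2] [ 85. 125.]
black [236. 180.] 222 [ 551.1 -130.3  118.2] [ 98.4 135.7]
black [160. 244.] 244 [ 751.2 -173.8  106.3] [ 86.4 124.8]
side [[0.701, -0.429, 0.57, -42.504], [-0.714, -0.426, 0.557, -627.013], [0.004, -0.797, -0.604, 723.746], [0.0, 0.0, 0.0, 1.0]] 46.860742633595876 281.96069853741034 210.2568512978553
table [-6.68922578e-04  3.01046667e-05 -1.06617290e+00] 49922
black [36. 87.] 280 [432.2 875.2 131.9] [122.9 139.4]
black [276. 126.] 104 [847.8 265.4  72.3] [60.3 88.4]
black [386. 195.] 273 [ 738.5 -184.1  108.8] [ 82.9 125. ]
black [310. 222.] 397 [ 539.8 -138.   119.3] [ 95.6 136.6]
black [337. 252.] 471 [ 509.1 -232.9  119.8] [ 96.2 136.9]
black [446. 258.] 266 [ 643.  -381.7  113.1] [ 83.5 125. ]
black [229. 275.] 486 [ 335.7 -127.4  107.6] [ 82.1 125. ]
```

View pics/crop1.png

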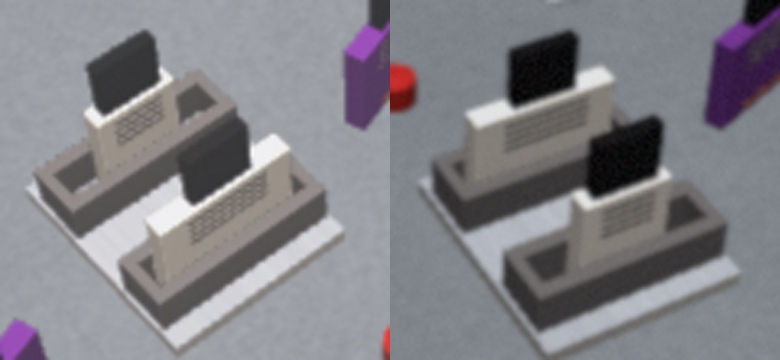

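The crops confirm it. The long white slab (scene (236,185), side (310,235)) extends well past its fin, while the short one (scene (208,162)) barely does. The purple ones are excluded. The cross-camera offset was just opposite faces of the 12 mm fin. Next I'll fit the module and dock geometry.

Run:
```python
from h import *
Q={}
for n in ("scene","side"):
    f=np.load(f"/tmp/{n}0.npy",allow_pickle=True).item()
    P=pts(f).reshape(-1,3);C=f["color"].reshape(-1,3).astype(int);k=~np.isnan(P[:,0]);P=P[k];C=C[k]
    near=np.hypot(P[:,0]-545,P[:,1]+134)<85
    white=(C.min(1)>130)
    sets={"fin":near&(P[:,2]>103)&(P[:,2]<140),
     "fintop":near&(P[:,2]>133)&(P[:,2]<140),
     "slabtop":near&(P[:,2]>88.5)&(P[:,2]<95)&white,
     "slab":near&(P[:,2]>62)&(P[:,2]<95)&white}
    for s,m in sets.items():
        q=P[m];Q.setdefault(s,[]).append(q)
        if len(q)>5:print(n,s,len(q),q[:,2].max().round(1),cv2.minAreaRect(q[:,:2].astype(np.float32)))
    dk=(np.hypot(P[:,0]-575,P[:,1]-223)<120)
    for lo,hi in ((58,68),(68,74),(62,68)):
        q=P[dk&(P[:,2]>lo)&(P[:,2]<hi)];print(n,"dock",lo,hi,len(q),cv2.minAreaRect(q[:,:2].astype(np.float32)) if len(q)>5 else 0)
    q=P[dk&(P[:,2]>5)];print(n,"dock all",cv2.minAreaRect(q[:,:2].astype(np.float32)),np.histogram(q[:,2],np.arange(4,80,4)))
    Q.setdefault("dk",[]).append((P[dk&(P[:,2]>5)],C[dk&(P[:,2]>5)]))
for s in ("fin","fintop","slabtop","slab"):
    q=np.vstack(Q[s]);print("both",s,cv2.minAreaRect(q[:,:2].astype(np.float32)))
# top-down map of dock
im=np.zeros((480,800,3),np.uint8);
for j,(q,c) in enumerate(Q["dk"]):
    for p,cc in zip(q,c):
        x=int((p[1]-223)*1.7+200+400*j);y=int(240-(p[0]-575)*1.7)
        cv2.circle(im,(x,y),2,tuple(int(t) for t in cc),-1)
cv2.imwrite("pics/dock_top.png",im)
```

```text
scene fin 318 139.7 ((546.7553100585938, -134.0223388671875), (14.318916320800781, 50.79868698120117), 71.84506225585938)
scene fintop 121 139.7 ((546.6100463867188, -134.05978393554688), (13.765743255615234, 48.38937759399414), 70.31304168701172)
scene slabtop 239 95.0 ((546.4147338867188, -133.5088348388672), (19.32423210144043, 109.97367095947266), 72.91877746582031)
scene slab 402 95.0 ((546.460205078125, -133.70077514648438), (19.40581512451172, 110.13118743896484), 72.66571807861328)
scene dock 58 68 2497 ((577.4021606445312, 223.88262939453125), (152.32789611816406, 151.3234100341797), 1.788819670677185)
scene dock 68 74 1589 ((583.4393310546875, 220.59629821777344), (139.8643035888672, 124.65392303466797), 1.6556485891342163)
scene dock 62 68 1215 ((577.5000610351562, 224.3984375), (151.2960662841797, 149.9770965576172), 1.2672168016433716)
scene dock all ((574.7312622070312, 203.34915161132812), (221.8582305908203, 196.9799041748047), 1.7751684188842773) (array([  55,  105,  315,  328,   96,   84,   86,   86,   91,   90,   87,
         94,  282,  995, 1311,  597, 1369,  234]
[... 1021 characters left out ...]
96875, 158.85218811035156), 1.799314022064209) (array([ 86,  88,  88, 116, 107,  97, 113, 124, 148, 174, 177, 194, 322,
       462, 327, 335, 391,   2]), array([ 4,  8, 12, 16, 20, 24, 28, 32, 36, 40, 44, 48, 52, 56, 60, 64, 68,
       72, 76]))
both fin ((544.5255126953125, -134.91250610351562), (17.93565559387207, 54.78793716430664), 73.18425750732422)
both fintop ((544.6395874023438, -133.9559326171875), (15.827615737915039, 52.12497329711914), 72.64640808105469)
both slabtop ((544.4761962890625, -134.87693786621094), (22.08561897277832, 112.59397888183594), 71.89612579345703)
both slab ((544.6533813476562, -134.71670532226562), (22.293842315673828, 112.94149780273438), 72.53410339355469)
```

View pics/dock_top.png

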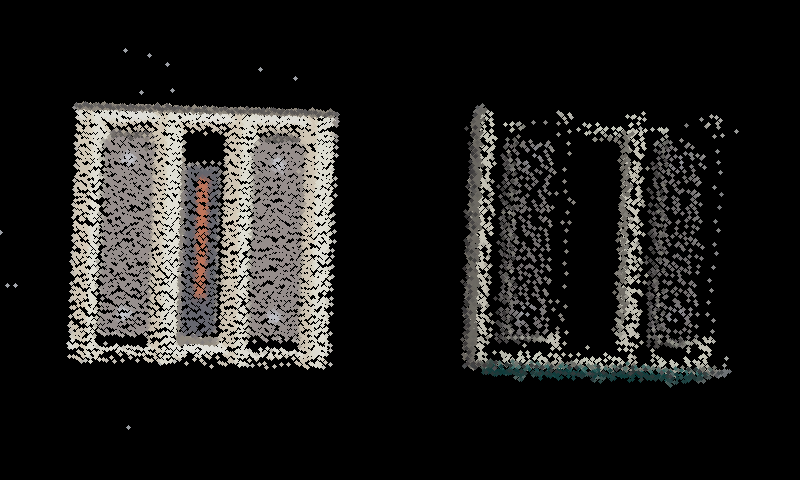

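```bash
cat >> h.py <<'E'
from scipy.spatial.transform import Rotation as R
def delta(t,yaw=None):
    s=status.state();M=R.from_euler('xyz',s["ee_rot"],degrees=True)
    d=M.inv().apply(np.array(t)-s["ee_pos"])
    print("pos",np.round(s["ee_pos"],1),"rot",np.round(s["ee_rot"],2),"F",np.round(s["force"],1),"w",round(float(s["gripper_width"]),1),"t",round(float(s["time_s"]),2),"q",np.round(s["qpos"]))
    o=f"tool shift mm {np.round(d,1)}"
    if yaw is not None:
        T=R.from_euler('xyz',[180,0,yaw],degrees=True)
        o+=f" turn rad {np.round((M.inv()*T).as_rotvec(),4)}"
    print(o)
E
python3 -c "
from h import *
delta([544.6,-134.5,404],162.5)"
python3 -m jog '[[0.08,-0.0368,-0.0315,0,0,0,0],[0.08,-0.0368,-0.0315,0,0,0,0],[0.08,-0.0368,-0.0315,0,0,0,0],[0.08,-0.0368,-0.0315,0,0,0,0],[0.08,-0.0368,-0.0315,0,0,0,0],[0.08,-0.0368,-0.0315,0,0,0,0],[0.08,-0.0368,-0.0315,0,0,0,0],[0.08,-0.0368,-0.0315,0,0,0,0],[0.08,-0.0368,-0.0315,0,0,0,0],[0.08,-0.0368,-0.0315,0,0,0,0],[0.08,-0.0368,-0.0315,0,0,0,0],[0.08,-0.0368,-0.0315,0,0,0,0]]'
python3 -c "
from h import *
delta([544.6,-134.5,404],162.5)"
```

```text
pos [237.  523.9 404.8] rot [179.99   0.   155.66] F [-0.2  0.7  0.8] w 91.2 t 0.75 q [65. 18. 90. -0. 72. -1.]
tool shift mm [-551.6 -473.1    0.7] turn rad [ 0.0002  0.     -0.1193]
time_s: 2.25
ee_pos: [484.0, -4.1, 405.0]
ee_rot: [180.0, 0.0, 155.6]
force: [0.4, 0.6, 0.1]
gripper_width: 79.7
pos [484.   -4.1 405. ] rot [1.7997e+02 3.0000e-02 1.5565e+02] F [0.4 0.6 0.1] w 79.7 t 2.25 q [ -2.  10. 101.   0.  69. -68.]
tool shift mm [-109.   -93.8    1. ] turn rad [ 0.0005  0.0006 -0.1196]
```

```bash
python3 -m jog '[[0.08,-0.0368,-0.0315,0,0,0,0],[0.08,-0.0368,-0.0315,0,0,0,0],[0.08,-0.0364,-0.0312,0,0,0,-0.12],[0.08,0,0,0,0,0,0],[0.08,0,0,0,0,0,0]]'
python3 - <<'E'
from h import *
delta([544.6,-134.5,404],162.5)
for n in ("scene","side","wrist"):
    f=vision.grab_frame(n);cv2.imwrite(f"pics/{n}1.png",f["color"]);np.save(f"/tmp/{n}1.npy",f,allow_pickle=True)
print(np.round(f["pose"],3).tolist(),f["fov_y"],f["cx"],f["cy"])
E
```

```text
time_s: 2.88
ee_pos: [544.6, -133.4, 404.5]
ee_rot: [180.0, -0.1, 162.5]
force: [-1.2, -0.1, 0.2]
gripper_width: 80.2
pos [ 544.6 -133.4  404.5] rot [ 1.7997e+02 -6.0000e-02  1.6247e+02] F [-1.2 -0.1  0.2] w 80.2 t 2.88 q [-15.  17.  92.   0.  71. -87.]
tool shift mm [-0.3 -1.1  0.5] turn rad [ 0.0006 -0.0011 -0.0004]
[[0.298, 0.92, 0.254, 474.168], [0.955, -0.287, -0.079, -109.807], [0.0, 0.266, -0.964, 383.932], [0.0, 0.0, 0.0, 1.0]] 65.70646984690485 278.2397316479921 209.24410516025935
```

View pics/wrist1.png

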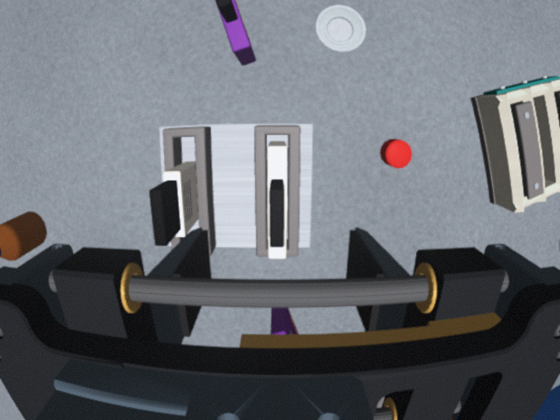

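View pics/side1.png

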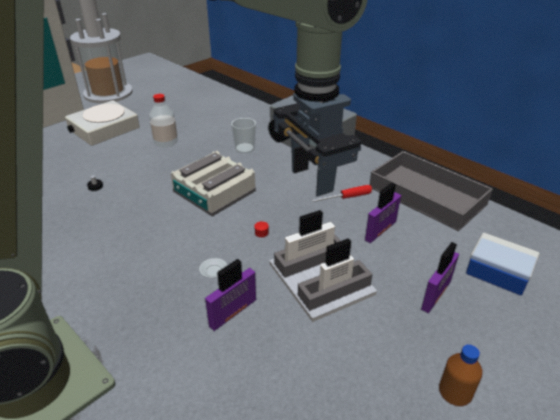

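The wrist view shows the fin at about (277,212), vertical and midway between the fingers. The dock's slots are at right, (480–560,150). I'll measure the fin with the fisheye depth.

```bash
cat >> h.py <<'E'
def wpts(f):
    d=f["depth"];h,w=d.shape;fo=h/2/np.tan(np.radians(f["fov_y"]/2))
    v,u=np.mgrid[0:h,0:w].astype(float)
    a=u-f["cx"];b=v-f["cy"];r=np.hypot(a,b)+1e-9;t=np.tan(r/fo)
    c=np.stack([a/r*t*d,b/r*t*d,d],-1)
    p=c@f["pose"][:3,:3].T+f["pose"][:3,3];p[d==0]=np.nan
    return p
E
python3 - <<'E'
from h import *
f=np.load("/tmp/wrist1.npy",allow_pickle=True).item();P=wpts(f)
m=np.zeros(P.shape[:2],bool);m[120:262,235:330]=1
g=P[m]
for lo,hi in((133,141),(105,141),(88,96)):
    q=g[(g[:,2]>lo)&(g[:,2]<hi)];print(lo,len(q),cv2.minAreaRect(q[:,:2].astype(np.float32)),np.median(q,0).round(1))
print("table z",np.nanmedian(P[80:110,100:200],(0,1)).round(1), "base",np.nanmedian(P[150:230,220:245],(0,1)).round(1))
E
```

```text
133 892 ((546.5997924804688, -133.54159545898438), (11.546182632446289, 49.57323455810547), 72.93708801269531) [ 545.8 -133.1  136. ]
105 981 ((546.5701904296875, -133.56468200683594), (11.832154273986816, 49.59980010986328), 72.6633071899414) [ 543.5 -132.5  135.9]
88 1135 ((546.4176025390625, -133.673828125), (17.791885375976562, 108.19774627685547), 72.74113464355469) [ 519.7 -126.6   90.9]
table z [ 389.  -248.6   -0.9] base [ 533.1 -185.3   11.1]
```

```bash
python3 -c "
from h import *
delta([546,-133.8,288],162.7)"
```

```text
pos [ 544.5 -132.6  404.9] rot [ 1.7998e+02 -1.0000e-02  1.6259e+02] F [-0.1  0.5 -0.4] w 80.2 t 3.02 q [-15.  17.  92.   0.  71. -87.]
tool shift mm [ -1.8  -0.7 116.9] turn rad [ 0.0003 -0.0002 -0.0018]
```

```bash
python3 -m jog '[[0.07,-0.0018,-0.0007,0.02,0,0,-0.002],[0.07,0,0,0.025,0,0,0],[0.07,0,0,0.025,0,0,0],[0.07,0,0,0.025,0,0,0],[0.07,0,0,0.015,0,0,0],[0.07,0,0,0.007,0,0,0],[0.07,0,0,0,0,0,0],[0.07,0,0,0,0,0,0]]'
python3 - <<'E'
from h import *
delta([546,-133.8,288],162.7)
f=vision.grab_frame("wrist");cv2.imwrite(f"pics/wrist2.png",f["color"])
E
```

```text
time_s: 4.03
ee_pos: [546.8, -134.9, 288.6]
ee_rot: [180.0, 0.1, 162.7]
force: [-0.4, -0.0, -0.2]
gripper_width: 70.1
pos [ 546.8 -134.9  288.6] rot [1.7999e+02 1.0000e-01 1.6265e+02] F [-0.4 -0.  -0.2] w 70.1 t 4.03 q [-15.  23. 101.   0.  56. -88.]
tool shift mm [1.1 0.8 0.6] turn rad [ 0.0002  0.0018 -0.0008]
```

View pics/wrist2.png

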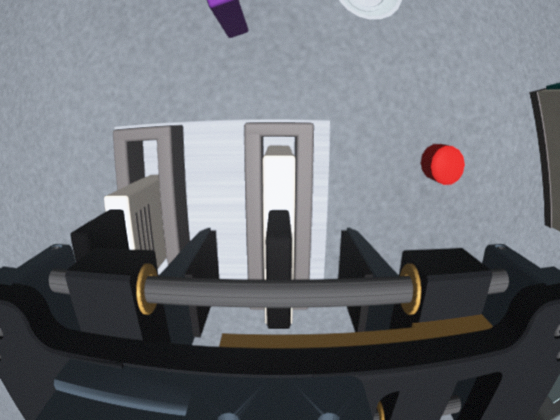

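The fin at (279,265) sits midway between the fingers, and the short module at (130,220) is clear. Now I'll close.

```bash
python3 -m jog '[[0.0,0,0,0,0,0,0],[0.0,0,0,0,0,0,0],[0.0,0,0,0,0,0,0],[0.0,0,0,0,0,0,0],[0.0,0,0,0,0,0,0],[0.0,0,0,0,0,0,0]]' 40
python3 -m jog '[[0.0,0,0,-0.004,0,0,0],[0.0,0,0,-0.008,0,0,0],[0.0,0,0,-0.012,0,0,0],[0.0,0,0,-0.016,0,0,0],[0.0,0,0,-0.02,0,0,0],[0,0,0,0,0,0,0]]'
```

```text
time_s: 4.82
ee_pos: [546.5, -134.9, 287.7]
ee_rot: [180.0, -0.0, 162.7]
force: [0.1, 0.1, 0.4]
gripper_width: 13.0
time_s: 5.58
ee_pos: [547.0, -135.0, 350.2]
ee_rot: [180.0, 0.3, 162.7]
force: [-0.4, 0.1, -4.2]
gripper_width: 11.7
```

```bash
python3 -m jog '[[0.0,0,0,-0.025,0,0,0],[0.0,0,0,-0.025,0,0,0],[0,0,0,0,0,0,0]]'
python3 - <<'E'
from h import *
delta([576.5,223.7,400],-178.1)
f=vision.grab_frame("side");cv2.imwrite(f"pics/side2.png",f["color"])
E
```

```text
time_s: 5.95
ee_pos: [546.7, -135.0, 399.1]
ee_rot: [180.0, 0.2, 162.7]
force: [0.2, 0.0, -3.9]
gripper_width: 11.9
pos [ 546.7 -135.   399.1] rot [179.99   0.23 162.65] F [ 0.2  0.  -3.9] w 11.9 t 5.95 q [-15.  17.  92.   0.  71. -88.]
tool shift mm [ 78.5 351.2  -1.1] turn rad [-0.0004  0.004  -0.336 ]
```

View pics/side2.png

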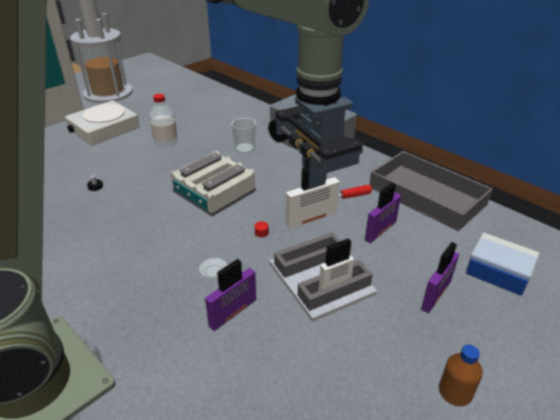

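The long module is held upright at about (314,203). Its slot is empty and the short module at (337,270) is undisturbed. On to the dock.

```bash
python3 -m jog '[[0,0.004,0.018,0,0,0,0],[0,0.0079,0.035,0,0,0,0],[0,0.0079,0.035,0,0,0,0],[0,0.0079,0.035,0,0,0,0],[0,0.0079,0.035,0,0,0,0],[0,0.0079,0.035,0,0,0,0],[0,0.0079,0.035,0,0,0,0],[0,0.0079,0.035,0,0,0,0],[0,0.0079,0.035,0,0,0,0],[0,0.0079,0.035,0,0,0,0],[0,0.0034,0.0182,0,0,0,-0.066],[0,0,0,0,0,0,-0.09]]'
python3 -m jog '[[0,0,0,0,0,0,-0.09],[0,0,0,0,0,0,-0.09],[0,0,0,0,0,0,0],[0,0,0,0,0,0,0]]'
python3 - <<'E'
from h import *
delta([576.5,223.7,400],-178.1)
for n in ("scene","side","wrist"):
    f=vision.grab_frame(n);cv2.imwrite(f"pics/{n}3.png",f["color"]);np.save(f"/tmp/{n}3.npy",f,allow_pickle=True)
E
```

```text
time_s: 7.5
ee_pos: [575.5, 226.4, 395.7]
ee_rot: [-180.0, -0.2, 171.9]
force: [0.3, -0.1, -4.2]
gripper_width: 12.0
time_s: 8.0
ee_pos: [575.9, 224.2, 396.9]
ee_rot: [-180.0, -0.1, -178.1]
force: [0.1, 0.0, -3.8]
gripper_width: 11.9
pos [575.9 224.2 396.9] rot [-1.7999e+02 -9.0000e-02 -1.7815e+02] F [ 0.1  0.  -3.8] w 11.9 t 8.0 q [ 20.  22.  84.   0.  73. -72.]
tool shift mm [-0.6 -0.6 -3.1] turn rad [-0.0002 -0.0015 -0.0008]
```

View pics/wrist3.png

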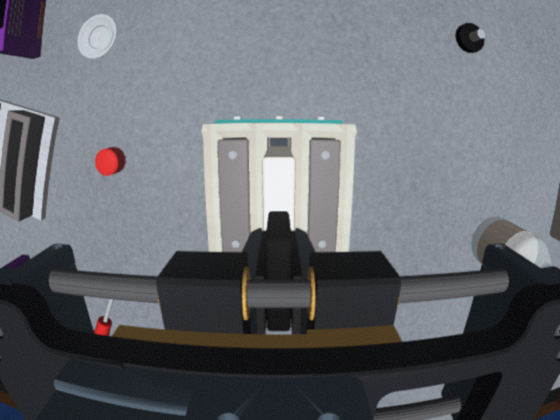

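View pics/scene3.png

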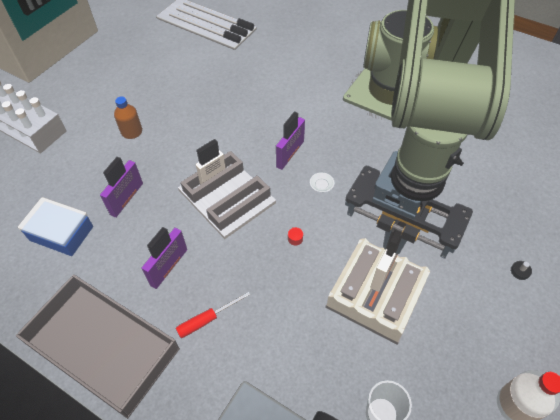

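The wrist picture shows the slab (279,185) centred over the empty slot between the blanks at (233,190) and (325,190). I'll measure both in the same frame.

Run:
```python
from h import *
f=np.load("/tmp/wrist3.npy",allow_pickle=True).item();P=wpts(f)
g=P[110:255,190:370].reshape(-1,3)
dz=status.state()["ee_pos"][2]-287.7
h,e=np.histogram(g[:,2],np.arange(0,260,5));print([(int(a),int(b)) for a,b in zip(e,h) if b>20])
def fit(q):
    (c,s,a)=cv2.minAreaRect(q[:,:2].astype(np.float32));return np.round(c,1),np.round(s,1),round(a,2)
q=g[(g[:,2]>190)&(g[:,2]<210)];q=q[np.abs(q[:,1]-224)<14];print("slab",fit(q),np.median(q,0).round(1), "y by x:")
for x0 in range(520,600,10):
    s=q[(q[:,0]>=x0)&(q[:,0]<x0+10)]
    d=g[(g[:,2]>50)&(g[:,2]<75)&(g[:,0]>=x0)&(g[:,0]<x0+10)]
    b=g[(g[:,2]>67)&(g[:,2]<75)&(g[:,0]>=x0)&(g[:,0]<x0+10)]
    if len(s)>3 and len(d)>3: print(x0,"slab y",s[:,1].min().round(1),s[:,1].max().round(1),"dock y",d[:,1].min().round(1),d[:,1].max().round(1),"mid",((d[:,1].min()+d[:,1].max())/2).round(1),"blank mid",)
d=g[(g[:,2]>50)&(g[:,2]<75)];print("dock x min",np.percentile(d[:,0],[0,0.5,1]).round(1),"slab xmin",q[:,0].min().round(1))
```

```text
[(0, 762), (10, 116), (15, 123), (30, 57), (35, 43), (40, 445), (45, 71), (50, 349), (55, 3515), (60, 4028), (65, 5936), (70, 712), (145, 21), (160, 24), (175, 26), (180, 28), (185, 28), (190, 28), (195, 387), (200, 1594), (205, 98), (210, 149), (215, 170), (220, 190), (225, 224), (230, 218), (235, 275), (240, 299), (245, 341)]
slab (array([542.3, 223.4]), array([42.8, 25.6]), 2.03) [538.4 223.2 200.6] y by x:
520 slab y 213.7 231.8 dock y 147.0 299.3 mid 223.2 blank mid
530 slab y 214.4 231.9 dock y 148.0 299.8 mid 223.9 blank mid
540 slab y 214.7 232.3 dock y 148.0 299.8 mid 223.9 blank mid
550 slab y 213.9 236.8 dock y 147.7 299.9 mid 223.8 blank mid
560 slab y 211.2 234.8 dock y 148.0 300.0 mid 224.0 blank mid
dock x min [500.4 502.5 503.5] slab xmin 520.8
```

```bash
python3 -c "
from h import *
delta([576.7,224.7,346],-178.1)"
python3 -m jog '[[0,-0.0008,0.0005,0.01,0,0,0],[0,0,0,0.015,0,0,0],[0,0,0,0.012,0,0,0],[0,0,0,0.008,0,0,0],[0,0,0,0.005,0,0,0],[0,0,0,0,0,0,0],[0,0,0,0,0,0,0]]'
python3 - <<'E'
from h import *
delta([576.7,224.7,291.7],-178.1)
for n in ("scene","side","wrist"):
    f=vision.grab_frame(n);cv2.imwrite(f"pics/{n}4.png",f["color"]);np.save(f"/tmp/{n}4.npy",f,allow_pickle=True)
E
python3 -c "
import cv2,numpy as np
a=cv2.imread('pics/wrist4.png')[100:300,180:380];b=cv2.imread('pics/scene4.png')[210:350,310:450]
cv2.imwrite('pics/c4.png',np.hstack([cv2.resize(a,(400,400)),cv2.resize(b,(400,400))]))"
```

```text
pos [576.2 223.9 397.5] rot [ 1.8000e+02 -2.0000e-02 -1.7813e+02] F [ 0.3 -0.6 -3.4] w 11.6 t 8.15 q [ 20.  22.  84.   0.  73. -72.]
tool shift mm [-0.6  0.8 51.5] turn rad [ 0.0001 -0.0004 -0.0005]
time_s: 9.02
ee_pos: [577.2, 224.3, 348.3]
ee_rot: [180.0, 0.1, -178.1]
force: [1.1, 0.2, -4.1]
gripper_width: 11.7
pos [577.2 224.3 348.3] rot [ 1.7997e+02  6.0000e-02 -1.7810e+02] F [ 1.1  0.2 -4.1] w 11.7 t 9.03 q [ 20.  24.  89.   0.  67. -72.]
tool shift mm [ 0.5  0.4 56.6] turn rad [0.0004 0.0011 0.    ]
```

View pics/c4.png

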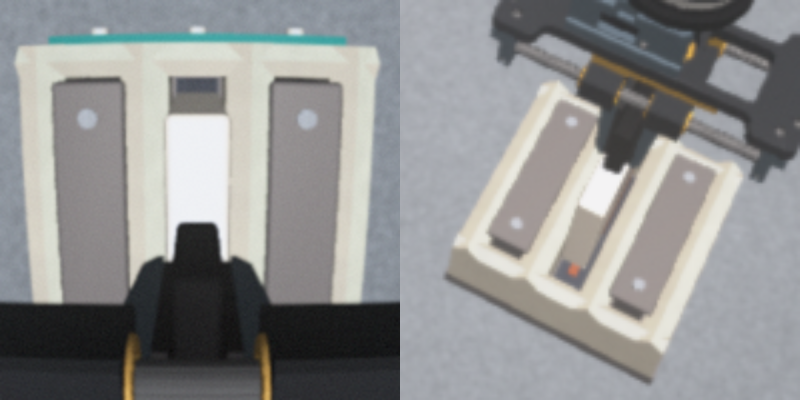

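The slab lines up with the slot in both crops, parallel and centred at wrist crop (197,180). I'll lower it gently and watch the force.

```bash
python3 -m jog '[[0,0,0,0.005,0,0,0],[0,0,0,0.005,0,0,0],[0,0,0,0.005,0,0,0],[0,0,0,0.005,0,0,0]]'
python3 -m jog '[[0,0,0,0.005,0,0,0],[0,0,0,0.005,0,0,0],[0,0,0,0.005,0,0,0],[0,0,0,0,0,0,0]]'
python3 -c "
from h import *
delta([576.7,224.7,291.7],-178.1)"
```

```text
time_s: 9.68
ee_pos: [577.0, 224.3, 327.2]
ee_rot: [-180.0, -0.0, -178.1]
force: [0.5, 1.1, -4.0]
gripper_width: 12.0
time_s: 10.18
ee_pos: [576.9, 224.3, 312.2]
ee_rot: [-180.0, -0.1, -178.1]
force: [0.2, -0.4, -3.2]
gripper_width: 11.9
pos [576.9 224.3 312.2] rot [-1.7999e+02 -5.0000e-02 -1.7809e+02] F [ 0.2 -0.4 -3.2] w 11.9 t 10.18 q [ 20.  26.  91.   0.  63. -72.]
tool shift mm [ 0.2  0.4 20.5] turn rad [-0.0003 -0.0009  0.0001]
```

No contact yet, and 20 mm to go.

```bash
python3 -m jog '[[0,0,0,0.005,0,0,0],[0,0,0,0.005,0,0,0],[0,0,0,0.004,0,0,0],[0,0,0,0.002,0,0,0],[0,0,0,0,0,0,0]]'
python3 -m jog '[[0,0,0,0.002,0,0,0],[0,0,0,0.001,0,0,0],[0,0,0,0,0,0,0]]'
python3 -m jog '[[0,0,0,0.001,0,0,0],[0,0,0,0,0,0,0]]'
python3 -c "
from h import *
delta([576.7,224.7,291.7],-178.1)"
```

```text
time_s: 10.8
ee_pos: [577.0, 224.3, 296.6]
ee_rot: [-180.0, -0.0, -178.1]
force: [-1.2, 0.1, -3.5]
gripper_width: 11.8
time_s: 11.18
ee_pos: [577.0, 224.3, 293.7]
ee_rot: [-180.0, -0.0, -178.1]
force: [0.4, -0.1, -4.0]
gripper_width: 11.7
time_s: 11.42
ee_pos: [577.0, 224.3, 292.7]
ee_rot: [180.0, -0.0, -178.1]
force: [-0.3, -0.2, -3.7]
gripper_width: 11.9
pos [577.  224.3 292.7] rot [ 1.800e+02 -1.000e-02 -1.781e+02] F [-0.3 -0.2 -3.7] w 11.9 t 11.43 q [ 20.  27.  93.   0.  60. -72.]
tool shift mm [0.3 0.4 1. ] turn rad [ 0.     -0.0001  0.0001]
```

```bash
python3 -m jog '[[0,0,0,0.0005,0,0,0],[0,0,0,0.0005,0,0,0],[0,0,0,0,0,0,0]]'
python3 -m jog '[[0,0,0,0.0005,0,0,0],[0,0,0,0,0,0,0]]'
python3 -m jog '[[0,0,0,0.0005,0,0,0],[0,0,0,0,0,0,0]]'
```

```text
time_s: 11.8
ee_pos: [577.0, 224.3, 291.7]
ee_rot: [180.0, 0.0, -178.1]
force: [-0.3, -0.1, -4.4]
gripper_width: 11.6
time_s: 12.05
ee_pos: [577.0, 224.3, 291.8]
ee_rot: [180.0, 0.0, -178.1]
force: [-0.8, 0.6, 0.5]
gripper_width: 11.8
time_s: 12.3
ee_pos: [577.0, 224.3, 291.7]
ee_rot: [180.0, 0.0, -178.1]
force: [-1.5, -1.3, 5.9]
gripper_width: 12.2
```

The seat contact came exactly at the predicted 291.7 mm, with the force going from −4 N to about +6 N. One look before I release.

Run:
```python
from h import *
o=[]
for n,(r0,r1,c0,c1) in (("scene",(190,350,300,460)),("side",(100,220,150,270))):
    f=vision.grab_frame(n);o.append(cv2.resize(f["color"][r0:r1,c0:c1],(400,400),interpolation=cv2.INTER_CUBIC))
cv2.imwrite("pics/c5.png",np.hstack(o))
f=vision.grab_frame("wrist");P=wpts(f);g=P[110:260,190:370].reshape(-1,3)
q=g[(g[:,2]>85)&(g[:,2]<105)&(abs(g[:,1]-224)<8)&(g[:,0]<555)];print("slab top z",np.median(q[:,2]),len(q))
for x in range(520,550,8):
    s=q[(q[:,0]>=x)&(q[:,0]<x+8)];print(x,np.median(s[:,2]).round(1),s[:,1].min().round(1),s[:,1].max().round(1))
```

```text
slab top z 95.08302390023029 1738
520 94.7 216.1 231.6
528 95.1 216.3 232.0
536 95.2 216.0 232.0
544 95.1 216.2 232.0
```

View pics/c5.png

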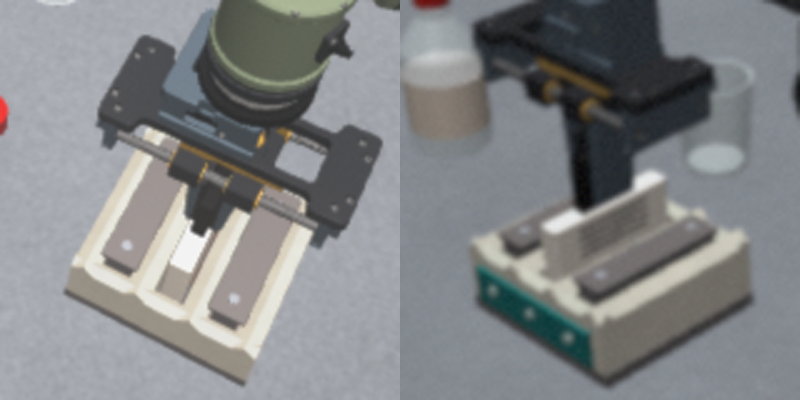

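Slab top reads about 95 mm (96 expected), level along its length, and it stands upright in the middle slot in both crops. Releasing and retreating straight up.

```bash
python3 -m jog '[[0.05,0,0,0,0,0,0],[0.05,0,0,0,0,0,0],[0.05,0,0,0,0,0,0],[0.05,0,0,0,0,0,0]]'
python3 -m jog '[[0.05,0,0,-0.01,0,0,0],[0.05,0,0,-0.02,0,0,0],[0.05,0,0,-0.03,0,0,0],[0.05,0,0,-0.03,0,0,0],[0.05,0,0,-0.03,0,0,0],[0.05,0,0,0,0,0,0],[0.05,0,0,0,0,0,0]]'
python3 - <<'E'
from h import *
for n in ("scene","side","wrist"):
    f=vision.grab_frame(n);cv2.imwrite(f"pics/{n}6.png",f["color"])
    P=wpts(f) if n=="wrist" else pts(f); p=P.reshape(-1,3)
    for nm,c,z in(("long fin",(577,224),(132,148)),("short fin",(515,-229),(130,145))):
        q=p[(np.hypot(p[:,0]-c[0],p[:,1]-c[1])<45)&(p[:,2]>z[0])&(p[:,2]<z[1])]
        if len(q)>10: print(n,nm,len(q),cv2.minAreaRect(q[:,:2].astype(np.float32)),np.percentile(q[:,2],[50,95]).round(1))
a=cv2.imread("pics/side6.png")[90:330,150:390];b=cv2.imread("pics/wrist6.png")
cv2.imwrite("pics/c6.png",np.hstack([cv2.resize(a,(400,400)),cv2.resize(b,(400,400))]))
E
```

```text
time_s: 12.95
ee_pos: [577.1, 224.3, 290.6]
ee_rot: [180.0, 0.0, -178.1]
force: [0.7, 0.6, 0.3]
gripper_width: 48.5
time_s: 13.82
ee_pos: [576.8, 224.2, 410.1]
ee_rot: [-180.0, -0.1, -178.1]
force: [-0.1, -0.4, -0.6]
gripper_width: 50.0
scene long fin 176 ((576.4571533203125, 223.9170684814453), (52.00642013549805, 12.008513450622559), 2.063189744949341) [140.7 143.4]
scene short fin 137 ((516.6253051757812, -229.06292724609375), (14.648478507995605, 49.982059478759766), 71.97274780273438) [136.2 139.5]
side long fin 92 ((572.2571411132812, 223.41171264648438), (15.27215576171875, 50.781822204589844), 89.61506652832031) [138.2 141.3]
side short fin 155 ((512.2719116210938, -230.4227294921875), (13.54851245880127, 48.581077575683594), 72.566650390625) [135.  136.8]
wrist long fin 907 ((576.9550170898438, 225.05142211914062), (49.52092742919922, 11.541831016540527), 1.7604235410690308) [140.  141.2]
```

View pics/c6.png

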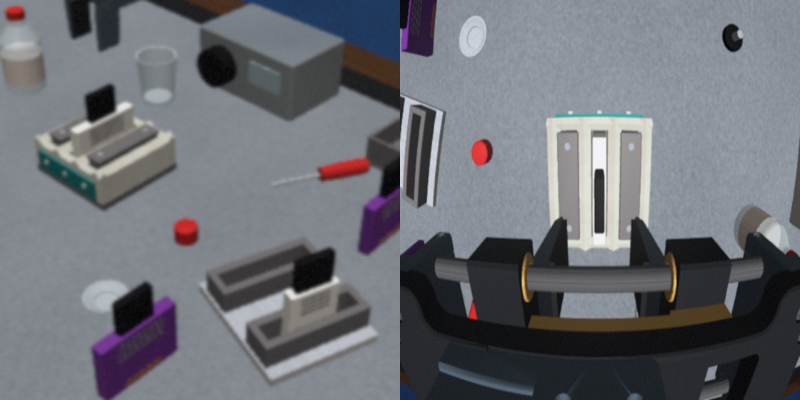

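The module stands seated and upright in the middle slot with its fin top at about 140–141 mm (141 expected). The short module is untouched and the gripper is clear.

```bash
python3 -c "
from workcell import ticket; print(ticket.job_done())"
```

```text
the job is handed in; nothing more can be done
None
```

I took the long white module out of the stand by its fin and lowered it into the dock's empty middle slot. I let go only once it was home, then handed the job in at about 14 s.

- **Seating:** Contact came at the predicted height (TCP 291.7 mm), with the vertical force going from −4 N to about +6 N.
- **After release:** The fin top read about 140–141 mm in the scene and wrist views (141 expected). The module was level and aligned with the slot, and the gripper was well clear above it.
- **Short module and look-alikes:** The short module still stands where it was. I didn't go near the purple look-alikes.
- **Disagreements:** The side camera differed from the other two by about 4 mm in x throughout, and read the seated fin about 2 mm low. I relied on the wrist and scene readings, which agreed with each other to about 1 mm.

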